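# Slide a bow frog through the flap of the conditioning box

### The arm

A 6-joint arm with a two-finger parallel gripper is mounted at the origin on the work surface. World frame = base frame: x ahead of the robot, y to its left, z up, the work surface at z = 0. Lengths are in m, angles in rad, forces in N, time in s.
With the tool pointing down it reaches from about 0.35 to 0.975 m from the base axis. Payload 4.9 kg.
Tool frame: the origin (TCP) lies where the fingers leave the gripper's body, on its centre line; the fingertips stand 73 mm ahead of it and the grasp point (between the pads) lies 54 mm ahead of it; z points along the fingers, y is the direction in which the jaws open and shut (so a half turn about z gives the same grasp; the last joint's range is limited). The gripper opens to 85 mm and grips with 20 to 120 N. Pads are 22 mm wide; open, the fingers measure 114 mm over their backs; the gripper's body (76 mm by 85 mm) begins 54 mm behind the grasp point. The pads swing forward as they close: fully open they stand 13 mm farther back than shut.
Start: joints at [-1.456, 0.053, 1.613, -0, 1.476, -0.119], TCP at [0.145, -0.608, 0.304] pointing down, gripper open.
Joint ranges: [-3.01, 3.01], [-1.01, 2.22], [0.06, 2.58], [-1.02, 4.17], [0.09, 2.62], [-3.14, 3.14]. Speed limits (rad/s): [2.57, 2.57, 3.14, 3.14, 3.14, 3.14].

### API

Orientations are given as a rotation vector (axis times angle).
In Python, from station import monitor, vision, workorder gives the robot as it stands.
- The arm moves only by the tool arm_command, never from a script. Its argument "rows" is text: rows parted by semicolons, each of 6 numbers parted by spaces: the shift along the world's x, y, z in mm, then the turn, a rotation vector about the world's x, y, z in degrees. In form: tx ty tz wx wy wz; .... A call has 1 to 12 rows; each row is the pose to reach, as a shift and turn from the pose measured when the call began; what a row does not reach only later rows make up. A row lasts 1/8 s, in which the tool goes at most 62.5 mm and 10.7 degrees, less where a joint would pass 70% of its speed; a pose out of reach is approached as far as the arm can. A call with a gripper value outside its range is refused whole. "jaw" is the opening, from 0 (shut) to 1 (fully open), set as the call begins (left out, the last holds). The fingers move at their own pace and stop on an object; "squeeze" is the grip in N (left out, the last holds). Time passes only in rows, so rows that repeat a pose let the fingers close. It gives the time, the measured TCP pose, the force and the opening at its end, in the units of the state.
- monitor.get_obs(): the state, without advancing time (a new reading comes with each control period).
- vision.get_image(name): name is "scene" or "top" or "wrist"; returns a dict with "frame" (400x640x3 uint8, red, green, blue), "vfov" (degrees; the focal length in pixels is half the picture's height over the tangent of half this angle, whatever the lens; pixels are square), "cx", "cy" (the principal point, pixels), "R" (3x3) and "t" (3): a world point X has camera coordinates R X + t; the wrist camera has in their place "T_tool_cam" (4x4, takes a point from camera to tool coordinates, whose origin is the TCP and whose axes are the flange's). Camera axes: x right, y down, z forward; pixel columns grow to the right and rows downward; lengths in m; the calibration is good to about 2 mm. The wrist camera is an equidistant fisheye: a pixel r from the principal point sees the ray r / f radians off the axis. A picture is of the moment at which its call begins: read the wrist's pose just before it. There is no depth.
- workorder.finish_job(): hands the job in, once; it reports no verdict.
The state is a dict: "t": time; "q": joint angles; "dq": joint speeds; "effort": joint torques, N m; "tool_pos": TCP position; "tool_rot": TCP orientation; "contact_force": force on the tool from outside, world axes, zero at the start; "wrist_torque": the same for the moment, N m; "opening": finger opening in m.
Only numpy, scipy, OpenCV 4.12 (cv2) and the standard library are available. Lean on these libraries where they do the work, as an engineer would, in place of code of your own. Each camera call takes 0.05 s, during which the arm holds its last target. There are 200 camera calls.

### The job

Push the little wooden sled with the bow frog on it along the feed board, through the hanging flap, until all of it has dropped off the step and lies flat on the floor of the conditioning box; then draw the fingers back out so that the flap swings shut behind it. Only push the sled from behind: do not grip it, lift it or carry it, and leave the other things on the bench where they are.

Things in the scene. Friction and masses are not known exactly. Their poses are not given: they have to be found in the camera images.
- chute: Conditioning box with its feed board, one fixed piece. Origin: bench level, mid width, at the flap; x points along the board into the box (push direction), y left, z up. Board: pale wood, 28 mm high, 110 mm wide, from x = -170 mm to the step at x = +10 mm. On it two dark fences, 10 mm high, 76 mm apart inside, x = -170 to -10 mm
- lintel (a point): Middle of the lower edge of the lintel's outer face, over the opening, 86 mm above the bench at the box's x = -2 mm (lintel 8 mm thick, 14 mm high). Clear opening above the board: 58 mm high, 91 mm wide. The plywood box runs from x = -2 to +188 mm, 110 mm wide outside, 91 mm inside, its clear plastic roof's upper side 104 mm above the bench
- flap (a joint): The aluminium flap of the opening, 84 mm wide and 52 mm long, 70 g, hung from a horizontal hinge at its upper edge, with a steel weight on its inner side. 0 is shut (hanging upright); it grows in rad as the lower edge swings up into the box, to 1.5. It swings freely, only into the box, and falls shut by its own weight in well under a second
- flap_hinge (a point): Middle of the flap's hinge line, 84 mm above the bench, at the box's x = +6.5 mm
- flap_edge (a point): Middle of the flap's lower edge; 4 mm above the feed board when shut
- step_edge (a point): Middle of the upper edge of the step where the feed board ends just inside the flap, 28 mm above the bench. The floor beyond is the bench itself; on it the sled lies lower than the flap's edge
- sled: Loose sled, about 180 g, on the feed board, a black bow frog fixed on it. Origin: centre of its underside; x from heel to nose (towards the flap), z up. Wooden base 90 long (x = -45 to +45), 60 wide, 12 mm thick; nose bar's top at 20 mm, frog's at 25, steel heel bar's (14 long, full width) at 26. Centre of mass 15 mm behind the origin: past the step it tips nose down, then the heel drops
- sled_heel (a point): Middle of the upright rear face of the sled's heel, 18 mm above its underside: the place to push
- spare_frog: Another black frog lying loose on the bench to the left of the feed board, 55 x 26 x 12 mm; leave alone. Origin: under its middle
- small_jar: Small amber jar, 42 mm wide and 55 mm high, to the right of the feed board; leave alone. Origin: centre of its underside
- l_block: L-shaped wooden block, 30 x 75 x 78 mm, far left; leave alone. Origin: centre of its underside
- glue_bottle: White glue bottle, 64 mm wide and 170 mm high, far right; leave alone. Origin: centre of its underside
- dark_jar: Dark jar with green cap, 68 mm wide and 85 mm high, far right; leave alone. Origin: centre of its underside
- hammer: Hammer lying at the left; leave alone. Origin: under its middle
- turnscrew: Screwdriver lying at the right; leave alone. Origin: under its middle
Things that resemble listed ones, but are neither listed nor needed, are in the scene too. What is shaped like the sled but purple or red is not meant.

How it is judged:
On the way, in this order (a step that is already met when the one before it is completed fails the run):
1. the flap is pushed open with the sled's nose under it (value of joint flap above 0.25 rad and x of sled in the frame of chute between -0.035 and 0.04 m), for 0.1 s.
2. the sled lies on the box's floor and the flap has swung shut behind it (x of sled in the frame of chute between 0.05 and 0.145 m and y of sled in the frame of chute between -0.03 and 0.03 m and height (world z) of sled below 0.006 m and angle between sled's own z axis and vertical below 0.08 rad and value of joint flap below 0.08 rad), for 0.2 s.
At the end, for the whole second after the job is handed in: The sled lies flat (within 0.08 rad, underside origin less than 6 mm above the bench) and still on the floor of the box, its middle 50 to 145 mm beyond the box's origin and within 30 mm of the midline, and the flap is shut to within 0.08 rad (all of step 2 and linear speed of sled below 0.02 m/s); the robot touches nothing.
It fails at once if the sled is lifted more than 14 mm off the feed board (height (world z) of sled above 0.042 m).
It fails at once if the sled is tipped over (angle between sled's own z axis and vertical above 0.9 rad).
It fails at once if another thing on the bench is moved by more than 20 mm (distance of any of spare_frog, small_jar, l_block, glue_bottle, dark_jar, hammer, turnscrew from where it was at the start of the episode above 0.02 m).
It also fails if it takes over 38 s, if anything falls off the work surface, if the arm or the gripper's body presses on something with over 40 N, if the wrist force passes 120 N, or if a joint passes its speed limit or range.

## Working session

There is one attempt and no reset: what is moved stays moved. The work goes in short steps, Python scripts to look and compute and a tool call to move; the robot and the scene stay as the last step left them, time stands still between calls to the robot, and variables do not carry over. Pictures are saved under pics/ and viewed, about 8 in all and at most 12, crops included, and the job is handed in when it is done.

Besides the shell and the picture viewer there is one more tool, called after "Emit:" by a JSON object that holds its "fn" and its "kwargs". arm_command: Moves the arm, as the interface text tells. Its arguments: {"type":"object","properties":{"rows":{"type":"string"},"jaw":{"type":"number"},"squeeze":{"type":"number"}},"required":["rows"]}

```bash
mkdir -p pics; cat > h.py <<'E'
import numpy as np, cv2
from station import monitor, vision, workorder
def snap(n,f):
    d=vision.get_image(n); cv2.imwrite('pics/'+f,d['frame'][:,:,::-1]); return d
def ray(d,u,v,z):
    f=d['frame'].shape[0]/2/np.tan(np.radians(d['vfov'])/2)
    R=np.array(d['R']);t=np.array(d['t'])
    c=-R.T@t; r=R.T@np.array([(u-d['cx'])/f,(v-d['cy'])/f,1])
    return c+r*(z-c[2])/r[2]
def proj(d,X):
    f=d['frame'].shape[0]/2/np.tan(np.radians(d['vfov'])/2)
    c=np.array(d['R'])@np.array(X)+np.array(d['t'])
    return f*c[0]/c[2]+d['cx'],f*c[1]/c[2]+d['cy']
E
python3 - <<'E'
from h import *
import pickle
for n in('top','scene'):
    d=snap(n,n+'1.png'); pickle.dump(d,open(n+'.pkl','wb')); print(n,d['vfov'],-np.array(d['R']).T@d['t'])
o=monitor.get_obs(); print(o)
E
```

```text
top 48.28997038879617 [ 0.34722433 -0.02235104  1.28969289]
scene 49.90413828020338 [ 1.3871419  -0.15904735  0.661589  ]
{'t': 0.1, 'q': array([-1.45597854e+00,  5.32977853e-02,  1.61415523e+00,  5.33728938e-06,
        1.47599034e+00, -1.18999502e-01]), 'dq': array([ 0.00178141, -0.00352748, -0.00297756,  0.0015442 ,  0.00052051,
       -0.00075174]), 'effort': array([ 7.30137763e-04, -3.94899809e+01, -3.71361530e+01, -5.92051174e-05,
        3.93461072e-03, -8.05514055e-07]), 'tool_pos': array([ 0.14476045, -0.60756591,  0.3027824 ]), 'tool_rot': array([-3.11831008e+00, -3.66226609e-01, -1.44151438e-05]), 'contact_force': array([-0.84372967,  0.42251512, -0.48343123]), 'wrist_torque': array([-0.01920778,  0.03923228, -0.00640435]), 'opening': 0.0852565513085157}
```

View pics/top1.png

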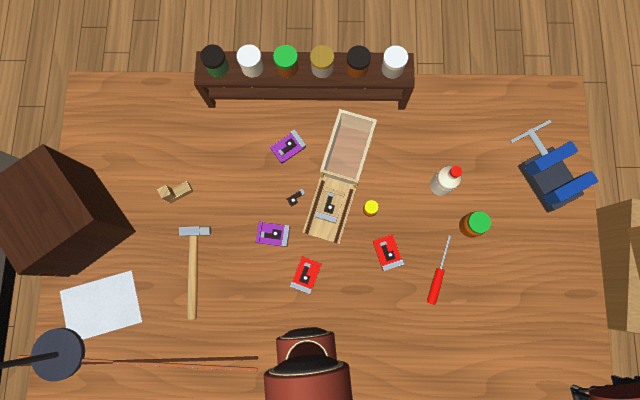

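View pics/scene1.png

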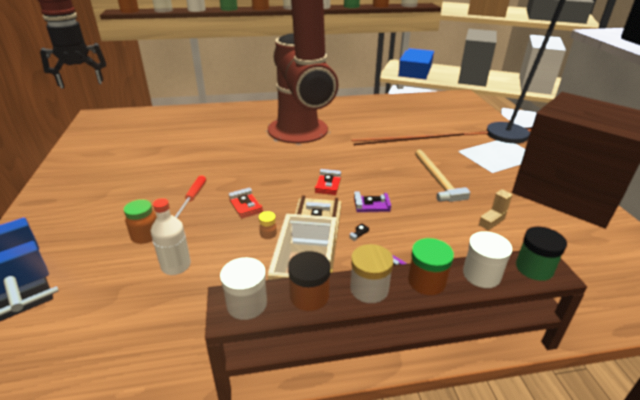

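The top view shows the chute at about px (323,240)→(358,115), with the sled at (330,203), the jar at (371,208), the spare frog at (295,198), and the red and purple decoys around them. I'll zoom in to get accurate corners.

```bash
python3 - <<'E'
from h import *
import pickle
d=pickle.load(open('top.pkl','rb'))
c=d['frame'][100:250,280:390,::-1]
c=cv2.resize(c,None,fx=4,fy=4,interpolation=cv2.INTER_CUBIC)
for i in range(0,110,10): cv2.line(c,(i*4,0),(i*4,6 if i%50 else 14),(0,0,255),1)
for i in range(0,150,10): cv2.line(c,(0,i*4),(6 if i%50 else 14,i*4),(0,0,255),1)
cv2.imwrite('pics/top1c.png',c)
E
```

```text
(no output)
```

View pics/top1c.png

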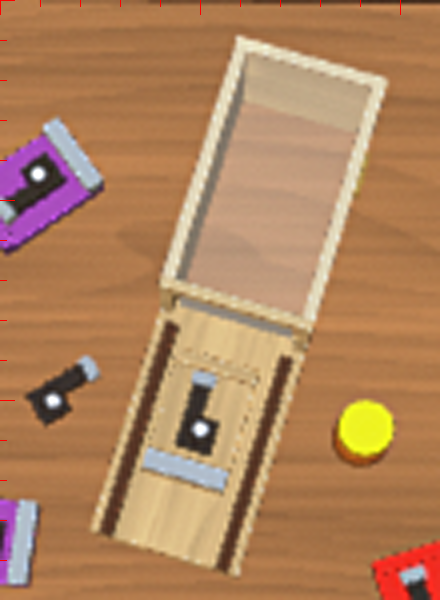

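The crop shows the box's roof corners at crop px (238,38), (387,80), (163,285) and (311,328), the board's rear corners at (93,530) and (240,574), and the steel heel bar's corners at (147,449), (228,472), (223,490) and (142,468).

```bash
python3 - <<'E'
from h import *
import pickle
d=pickle.load(open('top.pkl','rb'))
P=lambda u,v,z: ray(d,280+u/4-.4,100+v/4-.4,z)[:2]
TL,TR,BL,BR=[P(*p,.104) for p in((238,38),(387,80),(163,285),(311,328))]
RL,RR=P(93,530,.028),P(240,574,.028)
print('box',TL,TR,BL,BR,'len',np.linalg.norm(TL-BL),np.linalg.norm(TR-BR),'w',np.linalg.norm(TL-TR),np.linalg.norm(BL-BR),'board w',np.linalg.norm(RL-RR))
far=(TL+TR)/2; near=(BL+BR)/2; rear=(RL+RR)/2
ax=(far-rear); L=np.linalg.norm(ax); ax/=L; print('L(358)',L,'yaw',np.degrees(np.arctan2(ax[1],ax[0])), 'near from rear (168)',(near-rear)@ax, 'near lat',np.cross(ax,near-rear))
l=np.array([-ax[1],ax[0]])
O=rear+ax*(.170+(L-.358)/2); print('origin',O)
H=[P(*p,.054) for p in((147,449),(228,472),(223,490),(142,468))]
for h in H: print('heel',(h-O)@ax,(h-O)@l)
m=(H[2]+H[3])/2; print('heel rear mid world',m,'sled org',(m-O)@ax+.045)
e=H[1]-H[0];f=H[2]-H[3]
print('sled yaw',np.degrees(np.arctan2(e[0]+f[0],-(e[1]+f[1]))), 'frame',np.degrees(np.arctan2(ax[1],ax[0])))
j=P(365,428,.055); g=P(62,392,.012)
print('jar',(j-O)@ax,(j-O)@l,'frog',(g-O)@ax,(g-O)@l)
for n,(u,v) in dict(red=(388,252),red2=(306,275),purp=(273,234)).items():
    q=ray(d,u,v,.03)[:2]; print(n,(q-O)@ax,(q-O)@l)
E
```

```text
box [ 0.8369071  -0.04919096] [ 0.80683969 -0.15355981] [6.57111195e-01 5.98660285e-04] [ 0.62817482 -0.10070409] len 0.1865625215691127 0.18631925644023398 w 0.10861356443692123 0.10535445632032522 board w 0.10881425042186534
L(358) 0.35375178373452976 yaw -16.064538791947363 near from rear (168) 0.1673182231510609 near lat -0.00027807330765849264
origin [ 0.64325585 -0.04993982]
heel -0.10512151345224509 0.03296881307308173
heel -0.10425318176365556 -0.02606870612039508
heel -0.11744172283501211 -0.026364738872069336
heel -0.11902763201217259 0.032353696088285255
heel rear mid world [ 0.53046679 -0.01434438] sled org -0.07323467742359241
sled yaw -14.870566993320631 frame -16.064538791947363
jar -0.046618354924238485 -0.10906318404221733 frog -0.07646117597013405 0.10783780770389723
red -0.1522396845507839 -0.19138374162235394
red2 -0.28041117831036166 0.009815524760730294
purp -0.19815477021460415 0.13377356800337833<stdin>:9: DeprecationWarning: Arrays of 2-dimensional vectors are deprecated. Use arrays of 3-dimensional vectors instead. (deprecated in NumPy 2.0)
```

```bash
cat >> h.py <<'E'
from scipy.spatial.transform import Rotation as Ro
YAW=np.radians(-16.06); AX=np.array([np.cos(YAW),np.sin(YAW),0]); LX=np.array([-AX[1],AX[0],0]); O=np.array([.64326,-.04994,0])
def target(xc,yc,z,tilt=35,s=-1):
    "TCP pose for fingertip centre at chute xc,yc and height z"
    t=np.radians(tilt); zt=AX*np.cos(t)-np.array([0,0,np.sin(t)]); y=s*LX; x=np.cross(y,zt)
    return O+AX*xc+LX*yc+[0,0,z]-.073*zt, Ro.from_matrix(np.c_[x,y,zt])
def delta(p,R):
    o=monitor.get_obs(); 
    print('shift mm',np.round((p-o['tool_pos'])*1e3,1),'turn deg',np.round(np.degrees((R*Ro.from_rotvec(o['tool_rot']).inv()).as_rotvec()),1))
def where():
    o=monitor.get_obs(); R=Ro.from_rotvec(o['tool_rot']).as_matrix(); tip=o['tool_pos']+.073*R[:,2]-O
    print('t',o['t'],'tip chute',np.round([tip@AX*1e3,tip@LX*1e3,tip[2]*1e3],1),'q',np.round(o['q'],2),'F',np.round(o['contact_force'],1),'op',o['opening'])
E
python3 - <<'E'
from h import *
where()
for s in(-1,1):
    print(s); delta(*target(-.170,.002,.130,35,s))
E
```

```text
t 0.1 tip chute [-324.8 -673.6  229.8] q [-1.46  0.05  1.61  0.    1.48 -0.12] F [-0.8  0.4 -0.5] op 0.0852565513085157
-1
shift mm [ 278.2  623.1 -130.9] turn deg [ -1.4 -55.5 -27.2]
1
shift mm [ 278.2  623.1 -130.9] turn deg [-73.    1.6 135.6]
```

Emit:
{"fn": "arm_command", "kwargs": {"rows": "25 57 0 0 -5 -2; 51 113 0 0 -10 -5; 76 170 -5 0 -15 -7; 101 227 -10 0 -20 -10; 126 283 -20 0 -25 -12; 152 340 -30 -1 -30 -15; 177 397 -45 -1 -35 -17; 202 453 -60 -1 -40 -20; 228 510 -80 -1 -45 -22; 253 567 -100 -1 -50 -25; 278 623 -131 -1.4 -55.5 -27.2; 278 623 -131 -1.4 -55.5 -27.2", "jaw": 0.3}}

```text
t: 1.6
tool_pos: [0.4304, -0.0259, 0.1966]
tool_rot: [2.664, -0.395, 1.293]
contact_force: [0.0, -1.3, 1.1]
opening: 0.0251
```

```bash
python3 - <<'E'
from h import *
where(); delta(*target(-.170,.002,.130)); delta(*target(-.160,.002,.042)); snap('wrist','w1.png'); snap('top','top2.png')
E
```

```text
t 1.6 tip chute [-153.7  -38.3  151.7] q [-0.18 -0.84  2.58 -0.24  0.51  1.84] F [ 0.  -1.3  1.1] op 0.02512891995966625
shift mm [ -7.4  41.5 -24.7] turn deg [ 0.4 -3.3  1.5]
shift mm [   2.2   38.7 -112.7] turn deg [ 0.4 -3.3  1.5]
```

Emit:
{"fn": "arm_command", "kwargs": {"rows": "2 20 -30 0 -2 1; 2 39 -60 0.4 -3.3 1.5; 2 39 -95 0.4 -3.3 1.5; 2 39 -95 0.4 -3.3 1.5"}}

```text
t: 2.2
tool_pos: [0.4436, 0.0143, 0.1025]
tool_rot: [2.667, -0.372, 1.352]
contact_force: [1.6, -2.7, 3.5]
opening: 0.0258
```

```bash
python3 - <<'E'
from h import *
where(); delta(*target(-.160,.002,.042)); snap('wrist','w2.png'); d=snap('top','top3.png')
c=cv2.resize(d['frame'][100:300,230:430,::-1],None,fx=2,fy=2); w=cv2.imread('pics/w2.png')
cv2.imwrite('pics/c3.png',np.hstack([c,cv2.resize(w[:,120:520],(400,400))]))
E
```

```text
t 2.2 tip chute [-150.8    6.5   59.4] q [-0.05 -0.48  2.58 -1.02  0.22  2.72] F [ 1.6 -2.7  3.5] op 0.025796126855141745
shift mm [-11.   -1.5 -18.6] turn deg [-0.2 -1.2 -0.1]
```

View pics/c3.png

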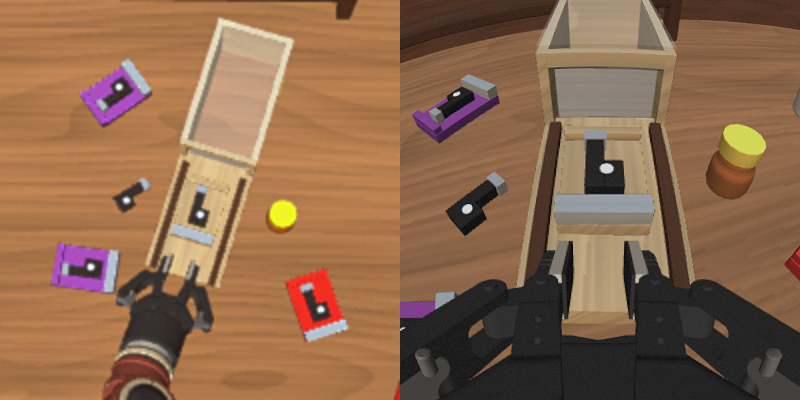

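The view shows the fingertips just over the rear of the board at crop (165,258) and (197,265), between the fences. The heel bar is ahead at (192,233). The arm is at the q3 and q4 limits here, so I'll use a slightly steeper tilt and start a little further forward.

```bash
python3 - <<'E'
from h import *
for x in(-.145,-.135):
    for t in(35,40): print(x,t); delta(*target(x,.002,.040,t))
E
```

```text
-0.145 35
shift mm [  3.5  -5.5 -20.9] turn deg [-0.2 -1.2 -0.1]
-0.145 40
shift mm [  7.2  -6.6 -15.8] turn deg [ 1.2  3.6 -0.1]
-0.135 35
shift mm [ 13.1  -8.3 -20.9] turn deg [-0.2 -1.2 -0.1]
-0.135 40
shift mm [ 16.8  -9.3 -15.8] turn deg [ 1.2  3.6 -0.1]
```

Emit:
{"fn": "arm_command", "kwargs": {"rows": "3 -3 -4 0.5 1.5 0; 7 -6.6 -10 1.2 3.6 -0.1; 12 -8 -16 1.2 3.6 -0.1; 12 -8 -16 1.2 3.6 -0.1"}}

```text
t: 2.8
tool_pos: [0.4557, 0.0052, 0.0873]
tool_rot: [2.716, -0.383, 1.266]
contact_force: [0.4, 0.4, -0.1]
opening: 0.0257
```

```bash
python3 - <<'E'
from h import *
where()
for x in (-.12,-.06,-.02):
  for t in(40,37): print(x,t);delta(*target(x,.002,.040,t))
E
```

```text
t 2.8 tip chute [-139.5    0.9   40.4] q [-0.08 -0.39  2.53 -0.87  0.2   2.56] F [ 0.4  0.4 -0.1] op 0.025742888728783844
-0.12 40
shift mm [19.  -4.5 -0.4] turn deg [ 0.1 -0.   0.1]
-0.12 37
shift mm [16.8 -3.9 -3.4] turn deg [-0.7 -2.9  0.1]
-0.06 40
shift mm [ 76.7 -21.1  -0.4] turn deg [ 0.1 -0.   0.1]
-0.06 37
shift mm [ 74.4 -20.5  -3.4] turn deg [-0.7 -2.9  0.1]
-0.02 40
shift mm [115.1 -32.2  -0.4] turn deg [ 0.1 -0.   0.1]
-0.02 37
shift mm [112.9 -31.5  -3.4] turn deg [-0.7 -2.9  0.1]
```

Emit:
{"fn": "arm_command", "kwargs": {"rows": "6 -1.5 0 0 0 0; 12 -3 0 0 0 0; 18 -4.5 0 0 0 0; 24 -6 0 0 0 0; 29 -7.5 0 0 0 0; 34 -9 0 0 0 0; 39 -10.5 0 0 0 0; 44 -12 -0.4 0 0 0; 49 -13.5 -0.4 0 0 0; 54 -14.5 -0.4 0 0 0; 58 -15.8 -0.4 0 0 0; 58 -15.8 -0.4 0 0 0"}}

```text
t: 4.3
tool_pos: [0.5139, -0.0111, 0.0879]
tool_rot: [2.717, -0.383, 1.265]
contact_force: [-0.4, 0.7, 0.5]
opening: 0.0256
```

```bash
python3 - <<'E'
from h import *
where()
d=snap('top','top4.png');snap('wrist','w4.png')
c=cv2.resize(d['frame'][100:250,280:430,::-1],(400,400),interpolation=cv2.INTER_CUBIC); w=cv2.imread('pics/w4.png')
cv2.imwrite('pics/c4.png',np.hstack([c,cv2.resize(w[:,120:520],(400,400))]))
for x in (-.02,0,.03):
  for t in(40,35): print(x,t);delta(*target(x,.002,.040,t))
E
```

```text
t 4.3 tip chute [-79.2   1.4  40.9] q [-0.11 -0.19  2.39 -1.02  0.15  2.7 ] F [-0.4  0.7  0.5] op 0.025564450722189345
-0.02 40
shift mm [ 57.1 -16.   -1. ] turn deg [ 0.1 -0.1  0. ]
-0.02 35
shift mm [ 53.4 -14.9  -6.1] turn deg [-1.3 -4.9  0. ]
0 40
shift mm [ 76.3 -21.5  -1. ] turn deg [ 0.1 -0.1  0. ]
0 35
shift mm [ 72.6 -20.4  -6.1] turn deg [-1.3 -4.9  0. ]
0.03 40
shift mm [105.1 -29.8  -1. ] turn deg [ 0.1 -0.1  0. ]
0.03 35
shift mm [101.4 -28.7  -6.1] turn deg [-1.3 -4.9  0. ]
```

View pics/c4.png

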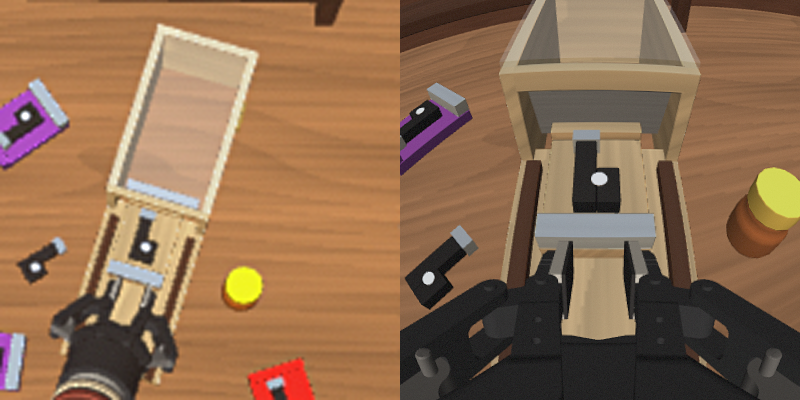

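The sled is advancing straight with its nose bar under the opened flap. q4 is at its limit, so I'll ease the tilt to about 45° as I go on.

```bash
python3 - <<'E'
from h import *
for x,t in ((-.065,43),(-.05,45),(-.02,45)): print(x,t);delta(*target(x,.002,.040,t))
E
```

```text
-0.065 43
shift mm [16.3 -4.2  1.8] turn deg [0.9 2.8 0. ]
-0.05 45
shift mm [32.4 -8.9  3.6] turn deg [1.5 4.8 0. ]
-0.02 45
shift mm [ 61.2 -17.2   3.6] turn deg [1.5 4.8 0. ]
```

Emit:
{"fn": "arm_command", "kwargs": {"rows": "5 -1.3 0.6 0.3 0.9 0; 11 -2.8 1.2 0.6 1.8 0; 16 -4.2 1.8 0.9 2.8 0; 21 -5.7 2.4 1.1 3.5 0; 27 -7.3 3 1.3 4.2 0; 32 -8.9 3.6 1.5 4.8 0; 38 -10.5 3.6 1.5 4.8 0; 44 -12.2 3.6 1.5 4.8 0; 50 -14 3.6 1.5 4.8 0; 56 -15.7 3.6 1.5 4.8 0; 61 -17.2 3.6 1.5 4.8 0; 61 -17.2 3.6 1.5 4.8 0"}}

```text
t: 5.9
tool_pos: [0.5753, -0.0284, 0.0917]
tool_rot: [2.78, -0.393, 1.151]
contact_force: [-0.5, 0.1, -0.2]
opening: 0.0258
```

```bash
python3 - <<'E'
from h import *
where()
d=snap('top','top5.png');snap('wrist','w5.png')
c=cv2.resize(d['frame'][100:250,280:430,::-1],(400,400),interpolation=cv2.INTER_CUBIC); w=cv2.imread('pics/w5.png')
cv2.imwrite('pics/c5.png',np.hstack([c,cv2.resize(w[:,120:520],(400,400))]))
for x,t in ((0,45),(.016,45),(.02,46)): print(x,t);delta(*target(x,.002,.040,t))
E
```

```text
t 5.9 tip chute [-19.6   1.9  40.1] q [-0.14 -0.04  2.22 -0.48  0.21  2.14] F [-0.5  0.1 -0.2] op 0.025754760906848185
0 45
shift mm [19.5 -5.4  0.3] turn deg [-0.  -0.1  0. ]
0.016 45
shift mm [34.9 -9.9  0.3] turn deg [-0.  -0.1  0. ]
0.02 46
shift mm [ 39.6 -11.2   1.2] turn deg [0.2 0.9 0. ]
```

View pics/c5.png

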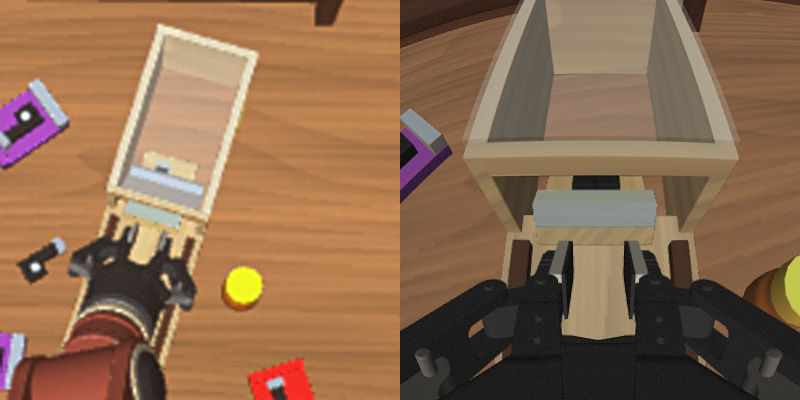

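The sled is going in straight. Its heel bar is at wrist px (595,208), the flap is up, and the nose is starting to tip. I'll keep pushing until the heel is past the step.

Emit:
{"fn": "arm_command", "kwargs": {"rows": "4 -1.1 0 0 0 0; 8 -2.2 0 0 0 0; 12 -3.4 0 0 0 0; 16 -4.5 0 0 0 0; 20 -5.6 0 0 0 0; 24 -6.8 0 0 0 0; 28 -7.9 0 0 0 0; 32 -9 0 0 0 0; 35 -9.9 0 0 0 0; 38 -10.8 0 0 0 0; 38 -10.8 0 0 0 0"}}

```text
t: 7.38
tool_pos: [0.6131, -0.0392, 0.0916]
tool_rot: [2.781, -0.393, 1.15]
contact_force: [-0.5, 1.3, -0.4]
opening: 0.0255
```

```bash
python3 - <<'E'
from h import *
where()
d=snap('top','top6.png');snap('wrist','w6.png')
c=cv2.resize(d['frame'][100:250,280:430,::-1],(400,400),interpolation=cv2.INTER_CUBIC); w=cv2.imread('pics/w6.png')
cv2.imwrite('pics/c6.png',np.hstack([c,cv2.resize(w[:,120:520],(400,400))]))
E
```

```text
t 7.375 tip chute [19.6  2.  39.9] q [-0.15  0.05  2.13 -0.45  0.2   2.1 ] F [-0.5  1.3 -0.4] op 0.02554718758845378
```

View pics/c6.png

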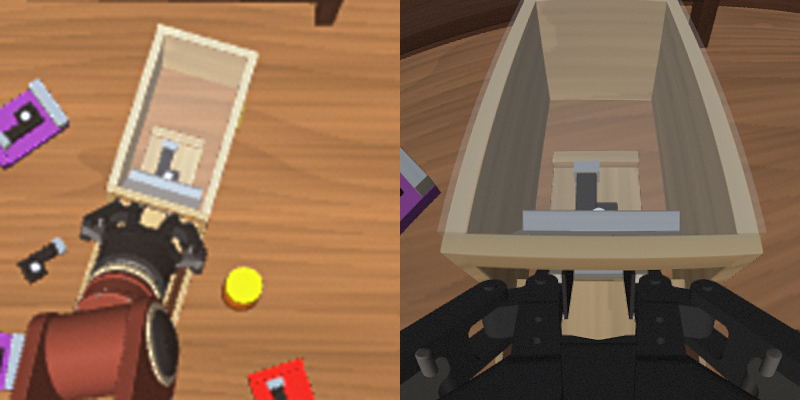

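The sled seems down inside the box, with its nose edge at crop (155,128)–(203,142). I'll check the nose position under the "flat" assumption.

```bash
python3 - <<'E'
from h import *
import pickle
d=pickle.load(open('top.pkl','rb'))
for z in (.02,.012):
  for u,v in((154,128),(204,142)):
    p=ray(d,280+u/2.667-.3,100+v/2.667-.3,z)-O; print(z,'nose',p@AX*1e3,p@LX*1e3)
c=cv2.imread('pics/w6.png')[80:320,200:440]; c2=cv2.imread('pics/top6.png')[140:200,310:370]
cv2.imwrite('pics/c6b.png',np.hstack([cv2.resize(c,(400,400),interpolation=cv2.INTER_CUBIC),cv2.resize(c2,(400,400),interpolation=cv2.INTER_CUBIC)]))
E
```

```text
0.02 nose 102.24259683073952 32.23868455948488
0.02 nose 102.69041690227469 -25.378000531165796
0.012 nose 104.72733663535723 32.79077333752385
0.012 nose 105.17797830304934 -25.188939289309555
```

View pics/c6b.png

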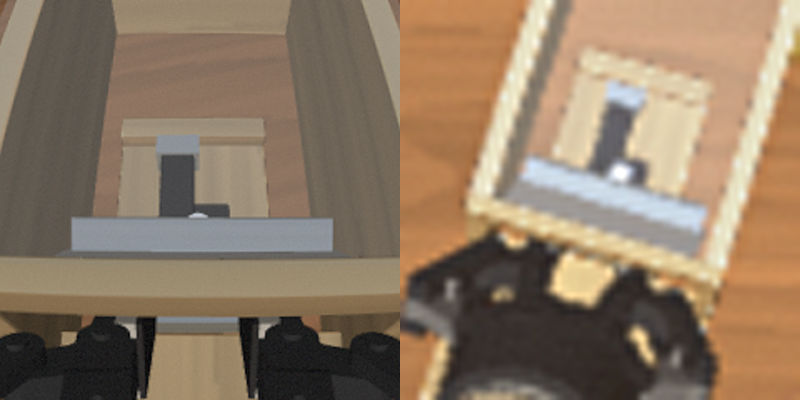

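The nose is at about x = 103 mm. That would put the sled's middle near 58 mm if it lies flat, which is only just past the step. I'll push a bit further with a slightly flatter tilt to stay under the lintel.

```bash
python3 - <<'E'
from h import *
for x,t in ((.024,41),(.03,41)): print(x,t);delta(*target(x,.002,.039,t))
E
```

```text
0.024 41
shift mm [ 1.2 -0.3 -4.5] turn deg [-1.1 -3.9  0. ]
0.03 41
shift mm [ 7.  -2.  -4.5] turn deg [-1.1 -3.9  0. ]
```

Emit:
{"fn": "arm_command", "kwargs": {"rows": "0.5 0 -2 -0.5 -2 0; 1.2 -0.3 -4.5 -1.1 -3.9 0; 4 -1 -4.5 -1.1 -3.9 0; 7 -2 -4.5 -1.1 -3.9 0; 9 -2.6 -4.5 -1.1 -3.9 0; 9 -2.6 -4.5 -1.1 -3.9 0"}}

```text
t: 8.22
tool_pos: [0.6205, -0.0425, 0.0855]
tool_rot: [2.732, -0.389, 1.237]
contact_force: [-5.1, -2.2, -1.7]
opening: 0.0256
```

```bash
python3 - <<'E'
from h import *
where()
snap('top','top7.png');snap('wrist','w7.png')
c=cv2.imread('pics/w7.png')[80:320,200:440]; c2=cv2.imread('pics/top7.png')[140:200,310:370]
cv2.imwrite('pics/c7.png',np.hstack([cv2.resize(c,(400,400),interpolation=cv2.INTER_CUBIC),cv2.resize(c2,(400,400),interpolation=cv2.INTER_CUBIC)]))
E
```

```text
t 8.225 tip chute [30.9  0.6 37.3] q [-0.16  0.08  2.13 -0.86  0.13  2.51] F [-5.1 -2.2 -1.7] op 0.02560323571071995
```

View pics/c7.png

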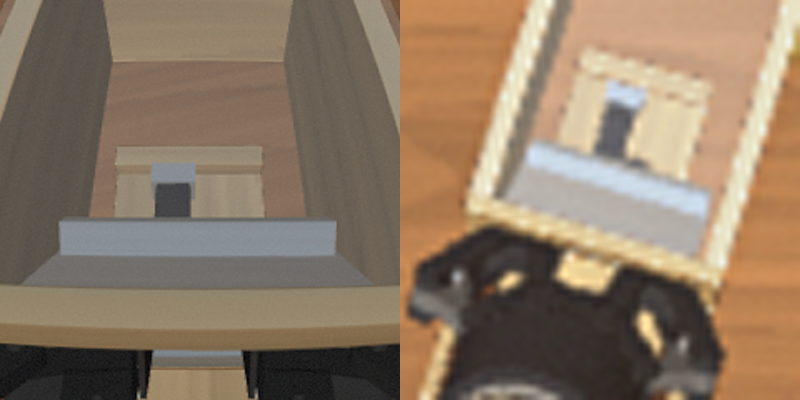

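The sled stayed put while the fingers went on above it, so it has dropped to the floor, and the flap now rests on the fingers. I'll draw back along the board.

Emit:
{"fn": "arm_command", "kwargs": {"rows": "-8 2.3 0.5 0 0 0; -18 5.2 1.5 0 0 0; -28 8 2.5 0 1 0; -38 11 3 1 3 0; -48 14 4 1 4 0; -60 17.3 6 1 4 0; -75 21.6 10 1 4 0; -90 26 20 1 4 0; -105 30 40 1 4 0; -105 30 70 1 4 0; -105 30 100 1 4 0; -105 30 100 1 4 0"}}

```text
t: 9.82
tool_pos: [0.5166, -0.0124, 0.1893]
tool_rot: [2.776, -0.394, 1.151]
contact_force: [-0.6, 0.6, 1.3]
opening: 0.0257
```

```bash
python3 - <<'E'
from h import *
where()
snap('top','top8.png');snap('wrist','w8.png');snap('scene','s8.png')
c=cv2.imread('pics/w8.png')[:,120:520]; c2=cv2.imread('pics/top8.png')[120:220,290:390]
cv2.imwrite('pics/c8.png',np.hstack([cv2.resize(c,(400,400)),cv2.resize(c2,(400,400),interpolation=cv2.INTER_CUBIC)]))
E
```

```text
t 9.825 tip chute [-80.4   0.7 137.7] q [-0.12 -0.42  2.33 -0.26  0.47  1.92] F [-0.6  0.6  1.3] op 0.025650853435956012
```

View pics/c8.png

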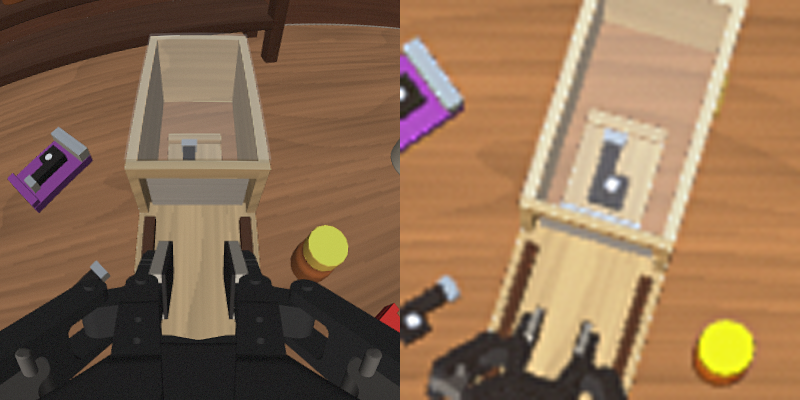

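The wrist view shows the flap shut and the sled inside on the floor. I'll do a numeric check of the sled's pose, and of the flap against the first picture.

```bash
python3 - <<'E'
from h import *
import pickle
d=pickle.load(open('top.pkl','rb'))
P=lambda u,v,z:(lambda p:np.round([p@AX*1e3,p@LX*1e3],1))(ray(d,290+(u-400)/4-.4,120+v/4-.4,z)-O)
print('nose top front L,R (z20)',P(588,111,.020),P(666,131,.020)); print('heel bar front top L,R (z26)',P(566,193,.026),P(643,214,.026))
a=d['frame'][165:190,318:362].astype(int); b=cv2.imread('pics/top8.png')[165:190,318:362,::-1].astype(int)
cv2.imwrite('pics/flap.png',cv2.resize(np.hstack([a,b]).astype(np.uint8)[:,:,::-1],None,fx=8,fy=8,interpolation=cv2.INTER_NEAREST))
E
```

```text
nose top front L,R (z20) [102.5  34.9] [104.4 -24.6]
heel bar front top L,R (z26) [36.2 32. ] [ 37.3 -26.2]
```

View pics/flap.png

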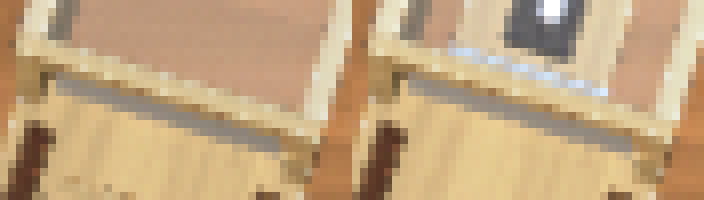

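My heel pick on the previous crop was rough: 67 mm from the nose against the expected 76. I'll use the last view to check the heel's height from two cameras.

```bash
python3 - <<'E'
from h import *
s=cv2.imread('pics/s8.png')[205:280,265:345]; t=cv2.imread('pics/top8.png')[140:190,318:368]
S=cv2.resize(s,(400,375),interpolation=cv2.INTER_CUBIC);T=cv2.resize(t,(400,400),interpolation=cv2.INTER_CUBIC)
S=cv2.copyMakeBorder(S,0,25,0,0,cv2.BORDER_CONSTANT)
for im,k in((S,5),(T,8)):
    for i in range(0,400,10*k): cv2.line(im,(i,0),(i,8),(0,0,255),1); cv2.line(im,(0,i),(8,i),(0,0,255),1)
cv2.imwrite('pics/c9.png',np.hstack([S,T]))
E
```

View pics/c9.png

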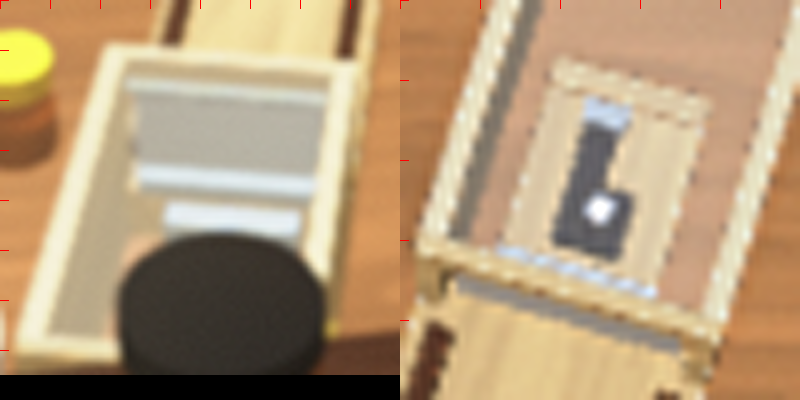

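```bash
python3 - <<'E'
from h import *
import pickle
d=pickle.load(open('top.pkl','rb'));s=pickle.load(open('scene.pkl','rb'))
C=lambda p:np.round([(p-O)@AX*1e3,(p-O)@LX*1e3],1)
T=lambda u,v,z:C(ray(d,318+(u-400)/8-.4,140+v/8-.4,z)); S=lambda u,v,z:C(ray(s,265+u/5-.4,205+v/5-.4,z))
for z in(.026,.038,.050):
    print(z,'top heel-front L,R',T(500,247,z),T(655,289,z),'scene far edge',S(165,204,z),S(300,210,z),'near edge',S(165,228,z),S(300,236,z))
print('nose z20',T(556,58,.02),T(708,103,.02))
print('flap weight bottom edge z40/32',S(140,190,.040),S(315,197,.040))
E
```

```text
0.026 top heel-front L,R [27.8 32.6] [ 29. -26.] scene far edge [ 16.1 -27.5] [12.9 33.2] near edge [ 32.2 -25. ] [30.3 35. ]
0.038 top heel-front L,R [24.8 31.7] [ 25.9 -26.3] scene far edge [ 29.9 -25.1] [26.8 34.5] near edge [ 45.6 -22.6] [43.8 36.3]
0.05 top heel-front L,R [21.7 30.9] [ 22.9 -26.6] scene far edge [ 43.6 -22.7] [40.6 35.8] near edge [ 59.1 -20.2] [57.3 37.5]
nose z20 [104.4  34. ] [104.  -24.7]
flap weight bottom edge z40/32 [ 24.2 -37.2] [19.6 40.4]
```

With both views at z = 26 mm, the heel bar spans x ≈ 14–30 mm and the nose is at 104 mm. That gives 76 mm between nose and heel front, as expected for a flat sled centred at x ≈ 59, y ≈ +4 mm. Last I'll compare the flap's pixels in the scene view with the start, then hand in.

```bash
python3 - <<'E'
from h import *
a=cv2.imread('pics/scene1.png',0)[217:245,293:327].astype(int); b=cv2.imread('pics/s8.png',0)[217:245,293:327].astype(int)
pa,pb=a.mean(1),b.mean(1); print(np.round(pa).astype(int)); print(np.round(pb).astype(int))
where(); print(workorder.finish_job())
E
```

```text
[215 196 180 177 187 200 200 188 176 173 174 175 174 174 174 174 174 173
 173 173 177 190 208 222 219 202 181 170]
[219 200 183 181 191 203 204 192 180 176 178 178 178 178 178 178 177 177
 177 177 181 193 212 224 222 205 184 175]
t 9.975 tip chute [-8.300e+01  1.000e-01  1.318e+02] q [-0.12 -0.42  2.33 -0.26  0.47  1.92] F [-1.1  0.7 -0.2] op 0.02572343692288839
the job is handed in; nothing more can be done
None
```

The sled is flat on the floor of the conditioning box, the flap is shut behind it, and the job was handed in at about t = 10 s of the 38 s allowed. No verdict came back. I pushed it from behind with the fingers part-open and tilted 40–45° down, then drew them back out along the board.

**Sled:** two camera views agree that it lies flat, its middle about 59 mm beyond the box's origin and about 4 mm left of the midline. The nose-to-heel-bar spacing is 76 mm, as it should be. A first rough reading gave 67 mm; I had picked the heel edge badly, and a closer look corrected it. The 59 mm is only about 9 mm inside the 50 mm limit.

**Flap:** its brightness profile in the scene view has the same shape and edges as at the start, so it is shut.

**Robot:** the gripper is clear of everything, with the contact force near zero. The largest reading I saw was about 6 N, at full insertion.

**Other things:** the jar and spare frog look unmoved. I did not measure the other things at the end, but the arm passed clear of them.

**Not measured:** the flap angle and sled position for the first step. The pictures showed the flap up with the nose under it during the push.

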